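Cock the spring hammer of a tap tester

TASK

Get the tap tester ready to ring the bronze collar: take the black knob of its sprung green hammer arm, lift the arm over the red catch and draw it back past it, lower it, then slowly ease it forward until its pin hangs on the catch and the catch carries the whole spring, and only then let go. The catch is a hair trigger: do not let the arm fly or snap forward, do not push on the catch, and leave the collar and the other things where they are.

Things in the scene. Friction and masses are not known exactly. Their poses are not given: they have to be found in the camera images.
- tap_tester: The tester, fixed to the bench: grey plate, x -72..78, y -132..66 mm from its origin, 12 mm thick, z up, origin on the bench. The arm's upright pivot is at (55, 0) mm; the arm reaches from it towards -x. At rest the hammer lies on the -y side, 3 mm from the collar; it is drawn towards +y. The red catch stands on the +y half, 85 mm from the pivot.
- pivot (a point): Point on the arm's upright pivot axis, 59 mm over the bench. The arm swings about the vertical through it and lifts about a level hinge through it, square to the arm.
- knob (a point): Grip centre of the black upright knob on the arm's end: round, 16 mm across, 95 to 145 mm over the bench on a 12 mm steel stem; this point is at 125 mm, 110 mm from the pivot axis and 66 mm above the lift hinge, and rides with the arm. Below it the steel hammer head, 24 mm across, 50 mm long, tops out at 67 mm. Take it from above, fingers either side across the arm; it may turn between them.
- hammer_swing (a joint): Arm's swing, rad: 0 at rest, growing as drawn back (clockwise from above, as the direction pivot to knob turns), stop at 1.0. Spring towards 0: 0.85 Nm/rad, 0.5 Nm at 0, 1.1 Nm (10 N at the knob) at 0.7. The catch is clamped anywhere along its slot, not measured: the arm hangs on it between 0.48 and 0.76; from 0.87 on the pin is always past it. Forward never faster than 0.6 rad/s.
- hammer_lift (a joint): Arm's lift about the level hinge, rad: 0 down, growing as the knob rises (110 mm arm), stop at 0.30. A pin under the arm, 85 mm from the pivot, overlaps the catch by 9 mm: from 0.16 up it clears the catch, at 0 it meets it. The arm sinks by itself (about 2.5 N at the knob).
- catch_pawl (a joint): Lean of the red catch, a sprung pawl 16 mm wide, tip 45 mm over the bench, rad: 0 unloaded, positive as the arm pulls it forward; 0.12 to 0.17 when it carries the arm's whole spring (as the load passes from hand to catch the knob gives about 5 mm). Past 0.24 the trigger goes; below -0.15 it is rammed from the front.
- bronze_collar: Turned bronze collar, 52 mm across and 20 mm high, lying loose on its pedestal against three low pins beside the resting hammer, 45 mm over the bench; origin under its centre. Stays where it is.
- sprue_button: Bystander: cut-off bronze sprue cone, 44 mm across, 46 mm high; origin under its centre.
- polish_bar: Bystander: brown bar of polishing compound, 111 x 46 x 33 mm; origin under its centre.
- flux_bottle: Bystander: white bottle with a blue cap, 47 mm across, 84 mm high; origin under its centre.

How it is judged:
On the way, in this order (a step that is already met when the one before it is completed fails the run):
1. the arm is lifted and drawn back over the catch (value of joint hammer_swing above 0.5 rad and value of joint hammer_lift above 0.08 rad), for 0.1 s.
2. the catch carries the spring (lean over 0.09 rad) while the knob is still held and the arm is down (value of joint catch_pawl above 0.09 rad and value of joint hammer_lift below 0.04 rad and contact force between the fingers and tap_tester above 1 N), for 0.2 s.
At the end, for the whole second after the job is handed in: The arm is let go and at rest, fully down (lift under 0.03 rad), held drawn back (swing 0.46 to 0.8 rad) by the catch, which carries the spring (lean over 0.09 rad); the collar is within 6 mm of where it lay (value of joint hammer_swing between 0.46 and 0.8 rad and value of joint hammer_lift below 0.03 rad and value of joint catch_pawl above 0.09 rad and velocity of joint hammer_swing between -0.1 and 0.1 rad/s and distance of bronze_collar from where it was at the start of the episode below 0.006 m); the robot touches nothing.
It fails at once if the arm flies or snaps forward (swing faster than 0.6 rad/s towards the collar) (velocity of joint hammer_swing below -0.6 rad/s).
It fails at once if the catch is pushed or jerked until the trigger goes (lean past 0.24 rad) (value of joint catch_pawl above 0.24 rad).
It fails at once if the catch is rammed from the front (lean below -0.15 rad) (value of joint catch_pawl below -0.15 rad).
It fails at once if the collar is knocked (moved over 15 mm) (distance of bronze_collar from where it was at the start of the episode above 0.015 m).
It fails at once if a bystander is pushed (over 20 mm) (distance of any of flux_bottle, sprue_button, polish_bar from where it was at the start of the episode above 0.02 m).
It also fails if it takes over 61 s, if anything falls off the work surface, if the arm or the gripper's body presses on something with over 40 N, if the wrist force passes 120 N, or if a joint passes its speed limit or range.

ROBOT

A 6-joint arm with a two-finger parallel gripper is mounted at the origin on the work surface; the furniture and walls round the work are solid. World frame = base frame: x ahead of the robot, y to its left, z up, the work surface at z = 0. Lengths are in m, angles in rad, forces in N, time in s.
With the tool pointing down it reaches from about 0.375 to 0.975 m from the base axis. Payload 3.8 kg.
Tool frame: the origin (TCP) lies on the centre line of the jaws, within the pads' length; the fingertips stand 19 mm ahead of it and the grasp point (between the pads) is the TCP; z points along the fingers, y is the direction in which the jaws open and shut (so a half turn about z gives the same grasp; the last joint's range is limited). The gripper opens to 88 mm and grips with 3 to 60 N. Pads are 18 mm wide; open, the fingers measure 123 mm over their backs; the gripper's body (75 mm by 187 mm) begins 45 mm behind the grasp point.
Start: joints at [1.069, 0.264, 1.604, -0, 1.274, -0.037], TCP at [0.303, 0.603, 0.258] pointing down, gripper open.
Joint ranges: [-2.63, 2.63], [-0.94, 2.18], [0.31, 2.57], [-1.31, 4.45], [0, 2.66], [-2.55, 2.55]. Speed limits (rad/s): [2.57, 2.57, 3.14, 3.14, 3.14, 3.14].

INTERFACE

Orientations are given as a unit quaternion [w, x, y, z].
In Python, from rig import env gives the robot as it stands.
- The arm moves only by the tool drive_tool, never from a script. Its argument "deltas" is a list of rows, each a list of 3 entries, a list of its own where there are three numbers: the opening, from 0 (shut) to 1 (fully open), then the shift along the tool's x, y, z in mm, then the turn about the tool's z in degrees. In form: [[fingers, [tx, ty, tz], turn], ...]. A call has 1 to 5 rows; each row shifts and turns the commanded pose from where the row before left it, along the tool's axes as they then stand; what a row does not reach is not made up. A row lasts 1/8 s, in which the tool goes at most 62.5 mm and 10.7 degrees, less where a joint would pass 70% of its speed; a pose out of reach is approached as far as the arm can. A call with a gripper value outside its range is refused whole. The fingers move at their own pace and stop on an object; the grip force is fixed at half the most. Time passes only in rows, so rows that do not move let the fingers close. It gives the time, the measured TCP pose, the force and the opening at its end, in the units of the state.
- env.get_obs(): the state, without advancing time (a new reading comes with each control period).
- env.read_camera(name): name is "scene" or "side" or "wrist"; returns (picture, depth): 384x512x3 uint8, blue, green, red; 384x512 float32, m along the optical axis (not along the pixel's ray), 0 where there is no reading.
- env.camera_params(name): a dict with "fovy" (degrees; the focal length in pixels is half the picture's height over the tangent of half this angle, whatever the lens; pixels are square), "cx", "cy" (the principal point, pixels), "origin" and "attitude" of the camera in the world; the wrist camera has in their place "hand_eye" (4x4, takes a point from camera to tool coordinates, whose origin is the TCP and whose axes are the flange's). Camera axes: x right, y up, looking along -z (the intrinsics and any distortion apply to the point x, -y, -z); pixel columns grow to the right and rows downward; lengths in m; the calibration is good to about 2 mm. A picture is of the moment at which its call begins: read the wrist's pose just before it. camera_params takes no time and is no camera call.
- env.hand_in(): hands the job in, once; it reports no verdict.
Trained networks look in the newest picture that a camera, given by its name, has taken for a name from the list of things; names that differ only in an ending like _2 or _b are one class to them, and where a whole thing is asked for, a point or a joint stands for the part that bears it (a point fixed in the world has none). Each returns a list of dicts, best first, with "confidence" (0 to 1); they miss things now and then, are a little off and sometimes report something else, mostly with a low value. They report only what shows in the picture. A call takes as long as a camera call.
- env.boxes_of(camera, name): "xyz" ([x, y, z] in m, in world coordinates, good to about 4 mm: the middle of the surface that is visible of it).
- env.place_of(camera, name): "xyz" ([x, y, z] in m, in world coordinates, good to about 4 mm: a listed point, or the origin of a listed thing).
The state is a dict: "clock": time; "joint_pos": joint angles; "qvel": joint speeds; "effort": joint torques, N m; "position": TCP position; "eef_rot": TCP orientation; "ft_force": force on the tool from outside, world axes, zero at the start; "ft_torque": the same for the moment, N m; "grip_width": opening from 0.0 (shut) to 1.0 (fully open).
Only numpy, scipy, OpenCV 4.12 (cv2) and the standard library are available. Lean on these libraries where they do the work, as an engineer would, in place of code of your own. Each camera call takes 0.05 s, during which the arm holds its last target. There are 200 camera calls.

## Working session

There is one attempt and no reset: what is moved stays moved. The work goes in short steps, Python scripts to look and compute and a tool call to move; the robot and the scene stay as the last step left them, time stands still between calls to the robot, and variables do not carry over. Pictures are saved under pics/ and viewed, about 8 in all and at most 12, crops included, and the job is handed in when it is done.

Besides the shell and the picture viewer there is one more tool, called after ">>>" as name([rows], argument=value, ...), one row to a line, values as JSON. drive_tool: Moves the arm, as the interface text tells. Its arguments: {"type":"object","properties":{"deltas":{"type":"array","items":{"type":"array"}}},"required":["deltas"]}

```bash
mkdir -p pics; ls
python3 - <<'E'
from rig import env
import cv2,numpy as np
o=env.get_obs();print({k:np.round(v,3) for k,v in o.items()})
ims=[]
for c in["scene","side"]:
    p,d=env.read_camera(c);ims.append(p)
    for n in["tap_tester","pivot","knob","bronze_collar","sprue_button","polish_bar","flux_bottle"]:
        print(c,n,[(np.round(r["xyz"],3).tolist(),round(r["confidence"],2)) for r in env.place_of(c,n)][:2])
cv2.imwrite("pics/a.png",cv2.resize(np.vstack(ims),None,fx=.78,fy=.78))
E
```

```text
pics
{'clock': np.float64(0.0), 'joint_pos': array([ 1.069,  0.265,  1.605, -0.   ,  1.274, -0.037]), 'qvel': array([-0.001, -0.001, -0.001,  0.002, -0.   , -0.   ]), 'effort': array([ 1.0000e-03, -5.0211e+01, -3.5687e+01,  7.3000e-02,  2.9000e-02,
       -0.0000e+00]), 'position': array([0.302, 0.603, 0.256]), 'eef_rot': array([-0.   ,  0.23 ,  0.973, -0.001]), 'ft_force': array([ 0.287,  0.046, -0.32 ]), 'ft_torque': array([-0.023,  0.043, -0.014]), 'grip_width': np.float64(1.001)}
scene tap_tester [([0.366, 0.257, 0.001], 0.84)]
scene pivot [([0.321, 0.223, 0.06], 0.68)]
scene knob [([0.376, 0.318, 0.124], 0.86)]
scene bronze_collar [([0.327, 0.342, 0.041], 0.57)]
scene sprue_button [([0.527, -0.201, -0.0], 0.78), ([0.377, 0.319, 0.125], 0.52)]
scene polish_bar [([0.422, 0.426, 0.0], 0.57)]
scene flux_bottle [([0.626, -0.132, 0.002], 0.78), ([0.363, 0.254, -0.001], 0.24)]
side tap_tester [([0.363, 0.251, 0.002], 0.77), ([0.628, -0.134, 0.0], 0.37)]
side pivot [([0.32, 0.221, 0.06], 0.55)]
side knob []
side bronze_collar [([0.328, 0.344, 0.046], 0.76)]
side sprue_button [([0.531, -0.2, -0.004], 0.48)]
side polish_bar [([0.424, 0.43, -0.004], 0.73)]
side flux_bottle [([0.623, -0.132, -0.002], 0.74)]
```

View pics/a.png

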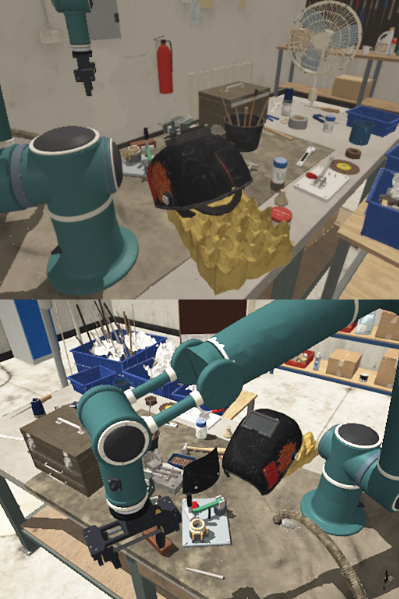

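```bash
cat > h.py <<'E'
from rig import env
import cv2,numpy as np
def cloud(cam):
    p,d=env.read_camera(cam);c=env.camera_params(cam)
    f=p.shape[0]/2/np.tan(np.radians(c["fovy"])/2)
    v,u=np.mgrid[:p.shape[0],:p.shape[1]]
    P=np.stack([(u-c["cx"])/f*d,-(v-c["cy"])/f*d,-d],-1)
    return p,d,P,c
E
python3 - <<'E'
from h import *
from scipy.spatial.transform import Rotation as R
H=np.full((24,24),-1.)
for cam in["scene","side"]:
    p,d,P,c=cloud(cam);a=np.array(c["attitude"]);
    if cam=="scene": print({k:np.round(v,3) for k,v in c.items() if not isinstance(v,str)})
    M=a if a.shape==(3,3) else R.from_quat(a,scalar_first=True).as_matrix()
    W=P@M.T+c["origin"];W=W[d>0]
    i=((W[:,0]-.15)/.025).astype(int);j=((W[:,1]-0)/.025).astype(int)
    k=(i>=0)&(i<24)&(j>=0)&(j<24)&(W[:,2]<.6)&(W[:,0]>.15)&(W[:,1]>0)
    np.maximum.at(H,(i[k],j[k]),W[k,2])
    if cam=="side": cv2.imwrite("pics/b.png",cv2.resize(p[230:330,200:320],None,fx=6,fy=6,interpolation=cv2.INTER_CUBIC))
print("rows x .15+.025i, cols y .025j, cm")
for i in range(24):print(f"{.15+.025*i:.3f}",*[f"{int(round(h*100)):3d}" if h>-.5 else "  ." for h in H[i]])
E
```

```text
{'fovy': np.float64(57.023), 'cx': np.float64(260.776), 'cy': np.float64(194.881), 'origin': array([-0.149, -0.539,  0.551]), 'attitude': array([ 0.793,  0.48 , -0.196, -0.321])}
rows x .15+.025i, cols y .025j, cm
0.150   1   1   1   1   1   1   1   0   0   1   0   1   1   1   0   0   1   1  60  60   .   .   .   .
0.175  16   1   1   1   0   1   1   0   1   1   1   1   0   1   1   1   1   1   0  60  60   .   .   .
0.200  21  19  17  13   0   1   1   1   0   1   1   0   0   0   0   1   1   1   0   0   .   .  60  60
0.225  25  21  19  16  14   1   1   1   1   1   1   2   2   2   1   1   0   1   1   1  34  35  35  60
0.250  25  24  19  17  15   0   1   0   1   2   2   2   2   2   1   1   0  60  60   1  35  35  57  60
0.275  25  24  20  17  15   0   0   0   4   5   2   2   2   6   5   1   1   1   1   0  60  35  60  60
0.300  25  24  19  17  15   0   1   0   8   8   2   2   7   7   7   4   0   1   1   0  60  60  60  55
0.325  25  24  19  17  14   0   2   .   8   7   7   7   7   7   7   2   1   1   1   1   .  57  58  55
0.350  25  20  18  16  14   1   1   2   2   1   7   7  15   7   5   1 
[... 861 characters left out ...]
   2   2   3   5  10   9  10   9  11  12  12  12  12  12   .   4   4   0   .   .   .   .
0.600   3   3   2   2   2   .  10   9   9   9   .  12  12  12  12   .   .   0   1   0   .   .   .   .
0.625   2   1   3   3   3  10  10  11  11  10   .   .   .   .   .   .   1   1   0   1   .   .   .   .
0.650   0   1  22  13  13  16  20  13  11  11   .   .   .   .   .   0   0   0   1   0   .   .   .   .
0.675   1   0  18  18  13  14  15  13  13  25   .   .   .   .   .   1   1   1   0   0   .   .   .   .
0.700   1   0  13  13  10   .   .  13  23  25   .   .   .   .   0   0   1   1   1   0   .   .   .   .
0.725   1  23  18   .   .   .   .   .  20  20  20  20  20  20  20  20  20   1   1   1   .   .   .   .
```

View pics/b.png

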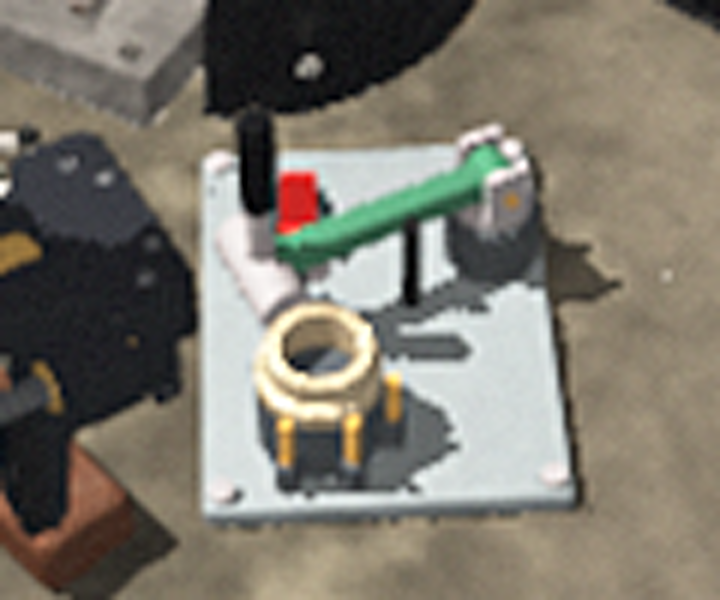

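>>> drive_tool([
  [1, [-39, -44, 0], 0],
  [1, [-39, -44, 0], 0],
  [1, [-39, -44, 0], 0],
  [1, [-39, -44, 0], 0],
  [1, [-38, -46, 0], 0],
])

```text
clock: 1.52
position: [0.3768, 0.3163, 0.258]
eef_rot: [0.0, 0.23, 0.973, 0.0]
ft_force: [0.3, -0.5, 0.5]
grip_width: 1.002
```

>>> drive_tool([
  [0.6, [0, 0, 0], -10.5],
  [0.6, [0, 0, 0], -10.5],
  [0.6, [0, 0, 0], -10.5],
  [0.6, [0, 0, 0], -10.5],
  [0.6, [0, 0, 0], -10.5],
])

```text
clock: 2.15
position: [0.3765, 0.3179, 0.2579]
eef_rot: [0.0, -0.227, 0.974, 0.0]
ft_force: [0.1, 0.5, -0.1]
grip_width: 0.598
```

>>> drive_tool([
  [0.6, [0, 0, 0], -10.5],
  [0.6, [0, 0, 0], -10.5],
  [0.6, [0, 0, 0], -10.5],
  [0.6, [0, 0, 0], -2],
  [0.6, [0, 0, 0], 0],
])

```text
clock: 2.78
position: [0.3765, 0.318, 0.2578]
eef_rot: [0.0, -0.494, 0.869, 0.0]
ft_force: [1.4, -0.3, -0.2]
grip_width: 0.599
```

```bash
cat >> h.py <<'E'
from scipy.spatial.transform import Rotation as R
def pose():
    o=env.get_obs();M=R.from_quat(o["eef_rot"],scalar_first=True).as_matrix()
    return o,M,np.array(o["position"])
E
python3 - <<'E'
from h import *
o,M,t=pose();print(t.round(4),M.round(3).tolist(),np.round(o["joint_pos"],2))
p,d,P,c=cloud("wrist");h=np.array(c["hand_eye"]);print(h.round(3))
for n in["tap_tester","pivot","knob","bronze_collar","hammer_swing","catch_pawl"]:
    print(n,[(np.round(r["xyz"],4).tolist(),round(r["confidence"],2)) for r in (env.place_of if n[0]!='h' and n[0]!='c' else env.boxes_of)("wrist",n)][:2])
W=(P@h[:3,:3].T+h[:3,3])@M.T+t;np.save("w.npy",W)
k=(d>0)&(W[...,2]>.135)&(np.hypot(W[...,0]-.376,W[...,1]-.318)<.03)
print("knob top",k.sum(),np.median(W[k],0).round(4),W[k].min(0).round(4),W[k].max(0).round(4))
k=(d>0)&(W[...,2]>.08)&(np.hypot(W[...,0]-.376,W[...,1]-.318)>.05)
if k.any(): print("high",W[k].min(0).round(3),W[k].max(0).round(3))
b=p[...,0].astype(int);r=p[...,2].astype(int);g=p[...,1].astype(int)
k=(d>0)&(r>130)&(g<60)&(b<60)&(W[...,2]>.03)&(W[...,2]<.06);print("red",k.sum(),np.median(W[k],0).round(4) if k.any() else 0)
cv2.imwrite("pics/c.png",p)
E
```

```text
[0.3765 0.318  0.2578] [[-0.512, -0.859, 0.0], [-0.859, 0.512, 0.0], [-0.0, -0.0, -1.0]] [ 0.65 -0.09  1.98  0.    1.24 -1.95]
[[-0.001  0.951  0.308  0.08 ]
 [ 1.     0.     0.001  0.   ]
 [ 0.001  0.308 -0.951 -0.127]
 [ 0.     0.     0.     1.   ]]
tap_tester [([0.3636, 0.255, -0.0024], 0.92)]
pivot [([0.3165, 0.2162, 0.0597], 0.93)]
knob [([0.3798, 0.3145, 0.1225], 0.9)]
bronze_collar [([0.3321, 0.343, 0.0391], 0.62)]
hammer_swing [([0.3498, 0.2768, 0.0649], 0.75)]
catch_pawl [([0.3974, 0.256, 0.0329], 0.54)]
knob top 7751 [0.364  0.2997 0.318 ] [0.3466 0.288  0.1353] [0.4048 0.34   0.3221]
high [0.309 0.127 0.08 ] [0.631 0.352 0.328]
red 147 [0.3952 0.2561 0.0426]
```

View pics/c.png

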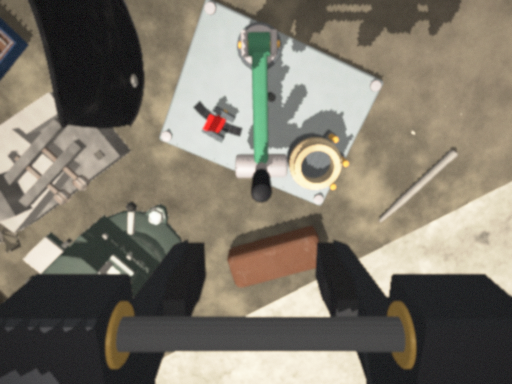

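Run:
```python
from h import *
W=np.load("w.npy")
q=W[165:205,240:285];k=(q[...,2]>.100)&(q[...,2]<.155);s=q[k];print(k.sum(),s.min(0).round(4),s.max(0).round(4),s.mean(0).round(4))
s=s[s[:,2]>.141];print("top",len(s),s.mean(0).round(4))
q=W[30:70,235:285].reshape(-1,3);s=q[q[:,2]>.055];print("pivot",s.mean(0).round(4),s.min(0).round(3),s.max(0).round(3))
q=W[75:145,250:275].reshape(-1,3);s=q[(q[:,2]>.055)&(q[:,2]<.09)];m=s[:,:2].mean(0);u=np.linalg.svd(s[:,:2]-m,full_matrices=False)[2][0];print("arm line",m.round(4),u.round(4),np.degrees(np.arctan2(*-u[::-1])))
```

```text
581 [0.3665 0.3076 0.1002] [0.382  0.3239 0.146 ] [0.373  0.3131 0.1343]
top 324 [0.3741 0.3151 0.1439]
pivot [0.3217 0.2232 0.0703] [0.303 0.205 0.056] [0.337 0.249 0.384]
arm line [0.3465 0.2677] [0.5124 0.8588] -120.8218285245165
```

>>> drive_tool([
  [0.6, [3, 0, 45], 0],
  [0.6, [0, 0, 45], 0],
  [0.6, [0, 0, 25], 0],
  [0.6, [0, 0, 15], 0],
  [0.6, [0, 0, 0], 0],
])

```text
clock: 3.75
position: [0.3745, 0.3151, 0.1269]
eef_rot: [-0.001, -0.495, 0.869, -0.0]
ft_force: [0.1, 0.3, 0.4]
grip_width: 0.601
```

>>> drive_tool([
  [0, [0, 0, 0], 0],
  [0, [0, 0, 0], 0],
  [0, [0, 0, 0], 0],
  [0, [0, 0, 0], 0],
  [0, [0, 0, 0], 0],
])

```text
clock: 4.38
position: [0.3751, 0.3158, 0.1281]
eef_rot: [0.0, -0.495, 0.869, 0.0]
ft_force: [0.3, 0.6, 1.9]
grip_width: 0.169
```

>>> drive_tool([
  [0, [3, 0, -4.5], 0],
  [0, [3.2, 0, -4.5], 0],
  [0, [3.4, 0, -4.5], 0],
  [0, [3.5, 0, -4], 0],
  [0, [3.6, 0, -4], 0],
])

```text
clock: 5.0
position: [0.3669, 0.3016, 0.15]
eef_rot: [0.001, -0.495, 0.869, 0.0]
ft_force: [1.5, 5.9, -1.6]
grip_width: 0.168
```

>>> drive_tool([
  [0, [0.4, -8.7, 0], 5.3],
  [0, [0.4, -8.7, 0], 5.3],
  [0, [0.4, -8.7, 0], 5.3],
  [0, [0.4, -8.7, 0], 5.3],
  [0, [0.4, -8.7, 0], 5.3],
])

```text
clock: 5.62
position: [0.3979, 0.2726, 0.15]
eef_rot: [0.001, -0.281, 0.96, 0.002]
ft_force: [-1.0, 7.9, -2.2]
grip_width: 0.172
```

```bash
cat >> h.py <<'E'
piv=np.array([.3185,.221]);A0=np.radians(59.2)
def state():
    o,M,t=pose();v=t[:2]-piv
    er=v/np.hypot(*v);et=np.array([-er[1],er[0]]);f=np.array(o["ft_force"])
    print("swing %.3f r %.1f z %.1f toolyaw-lag %.1f | f rad %.1f fwd %.1f z %.1f grip %.3f t %.2f"%(A0-np.arctan2(v[1],v[0]),1e3*np.hypot(*v),1e3*t[2],np.degrees(np.arctan2(-M[1,0],-M[0,0])-np.arctan2(v[1],v[0])),f[:2]@er,f[:2]@et,f[2],o["grip_width"],o["clock"]))
E
python3 -c "
from h import *
state()
p,d,P,c=cloud('wrist');cv2.imwrite('pics/d.png',p)"
```

```text
swing 0.457 r 94.7 z 150.0 toolyaw-lag -0.4 | f rad 3.5 fwd 7.2 z -2.2 grip 0.172 t 5.62
```

View pics/d.png

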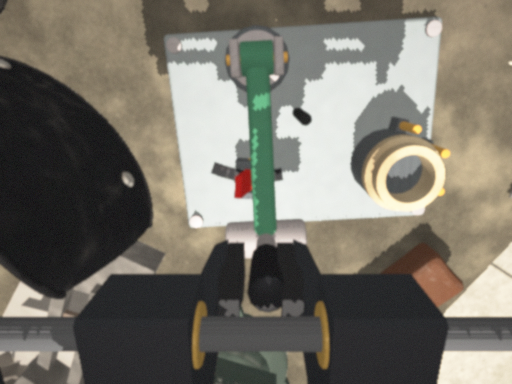

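Run:
```python
from h import *
o,M,t=pose();p,d,P,c=cloud("wrist");h=np.array(c["hand_eye"])
W=(P@h[:3,:3].T+h[:3,3])@M.T+t
m=np.zeros(d.shape,bool);m[60:270,0:165]=1
W=W[m&(d>0)];v=W[:,:2]-piv;r=np.hypot(*v.T);s=A0-np.arctan2(v[:,1],v[:,0])
for z in(.08,.1,.11,.13,.15,.17):
    print(z,[(a,round(float(s[k].min()),3)) if (k:=(W[:,2]>z)&(r>a/1e3)&(r<a/1e3+.01)).any() else (a,) for a in range(70,180,10)])
print(W[:,2].max())
```

```text
0.08 [(70,), (80,), (90,), (100,), (110,), (120, 1.379), (130, 1.243), (140, 1.173), (150, 1.142), (160, 1.134), (170,)]
0.1 [(70,), (80,), (90,), (100,), (110,), (120, 1.445), (130, 1.269), (140, 1.198), (150, 1.179), (160,), (170,)]
0.11 [(70,), (80,), (90,), (100,), (110,), (120, 1.501), (130, 1.281), (140, 1.211), (150, 1.206), (160,), (170,)]
0.13 [(70,), (80,), (90,), (100,), (110,), (120,), (130, 1.315), (140, 1.278), (150,), (160,), (170,)]
0.15 [(70,), (80,), (90,), (100,), (110,), (120,), (130,), (140,), (150,), (160,), (170,)]
0.17 [(70,), (80,), (90,), (100,), (110,), (120,), (130,), (140,), (150,), (160,), (170,)]
0.1476381493189158
```

>>> drive_tool([
  [0, [0.4, -8.8, 0], 5.3],
  [0, [0.4, -8.8, 0], 5.3],
  [0, [0.4, -8.8, 0], 5.3],
  [0, [0.4, -8.8, 0], 5.3],
  [0, [0.4, -8.8, 0], 5.3],
])

```text
clock: 6.35
position: [0.413, 0.2322, 0.1502]
eef_rot: [0.001, -0.054, 0.999, 0.003]
ft_force: [1.0, 12.3, -2.9]
grip_width: 0.168
```

```bash
python3 -c "
from h import *
state()"
```

```text
swing 0.915 r 95.1 z 150.2 toolyaw-lag -0.6 | f rad 2.4 fwd 12.1 z -2.9 grip 0.168 t 6.35
```

>>> drive_tool([
  [0, [-3.6, -1.5, 4], 0],
  [0, [-3.5, 0, 4], 0],
  [0, [-3.4, 0, 4.5], 0],
  [0, [-3.2, 0, 4.5], 0],
  [0, [-3, 0, 4.5], 0],
])

```text
clock: 6.98
position: [0.4286, 0.2326, 0.1283]
eef_rot: [-0.0, -0.055, 0.998, 0.002]
ft_force: [-2.9, 10.8, 3.0]
grip_width: 0.17
```

```bash
python3 -c "
from h import *
state()
p,d,P,c=cloud('wrist');cv2.imwrite('pics/e.png',p)"
```

```text
swing 0.929 r 110.7 z 128.3 toolyaw-lag 0.3 | f rad -1.8 fwd 11.1 z 3.0 grip 0.170 t 6.97
```

View pics/e.png

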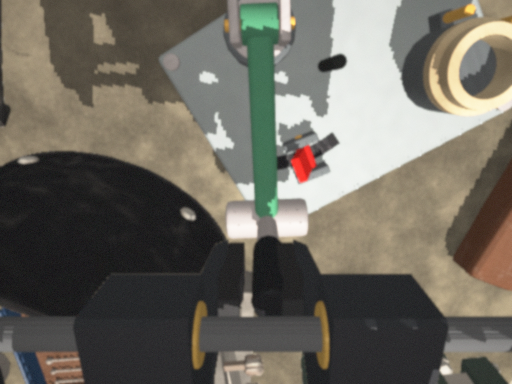

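>>> drive_tool([
  [0, [0, 2.5, 0], -1.3],
  [0, [0, 2.5, 0], -1.3],
  [0, [0.1, 2.5, 0], -1.3],
  [0, [0, 2.5, 0], -1.3],
  [0, [0.1, 2.5, 0], -1.3],
])

```text
clock: 7.65
position: [0.4262, 0.2447, 0.1286]
eef_rot: [-0.0, -0.112, 0.994, 0.002]
ft_force: [-2.8, 10.7, 0.2]
grip_width: 0.173
```

```bash
python3 -c "
from h import *
state()"
```

```text
swing 0.817 r 110.3 z 128.6 toolyaw-lag 0.4 | f rad -0.5 fwd 11.0 z 0.2 grip 0.173 t 7.65
```

>>> drive_tool([
  [0, [0, 1.5, 0], -0.8],
  [0, [0, 1.5, 0], -0.8],
  [0, [0, 1.5, 0], -0.8],
  [0, [0.1, 0, 0], 0],
  [0, [0, 0, 0], 0],
])

```text
clock: 8.28
position: [0.4251, 0.249, 0.1286]
eef_rot: [-0.0, -0.132, 0.991, 0.002]
ft_force: [-2.4, 10.4, 0.2]
grip_width: 0.17
```

```bash
python3 -c "
from h import *
state()"
```

```text
swing 0.777 r 110.2 z 128.6 toolyaw-lag 0.5 | f rad 0.4 fwd 10.7 z 0.2 grip 0.170 t 8.28
```

>>> drive_tool([
  [0, [0, 1.5, 0], -0.8],
  [0, [0, 1.5, 0], -0.8],
  [0, [0, 1.5, 0], -0.8],
  [0, [0.1, 1.5, 0], -0.8],
  [0, [0, 0, 0], 0],
])

```text
clock: 8.9
position: [0.4234, 0.2547, 0.1286]
eef_rot: [-0.0, -0.16, 0.987, 0.002]
ft_force: [-2.3, 10.0, 0.8]
grip_width: 0.169
```

>>> drive_tool([
  [0, [0, 1.5, 0], -0.8],
  [0, [0, 1.5, 0], -0.8],
  [0, [0, 1.5, 0], -0.8],
  [0, [0.1, 0, 0], 0],
  [0, [0, 0, 0], 0],
])

```text
clock: 9.52
position: [0.4221, 0.258, 0.1287]
eef_rot: [0.0, -0.181, 0.984, 0.001]
ft_force: [-1.7, 6.5, 1.0]
grip_width: 0.173
```

```bash
python3 -c "
from h import *
state()"
```

```text
swing 0.690 r 110.0 z 128.7 toolyaw-lag 1.2 | f rad 0.6 fwd 6.7 z 1.0 grip 0.173 t 9.53
```

>>> drive_tool([
  [0, [0, 0.7, 0], -0.3],
  [0, [0, 0.7, 0], -0.3],
  [0, [0, 0.6, 0], -0.3],
  [0, [0, 0, 0], 0],
  [0, [0, 0, 0], 0],
])

```text
clock: 10.15
position: [0.4219, 0.2592, 0.1284]
eef_rot: [0.0, -0.189, 0.982, 0.0]
ft_force: [-0.7, 5.2, 3.5]
grip_width: 0.169
```

```bash
python3 -c "
from h import *
state()"
```

```text
swing 0.679 r 110.2 z 128.4 toolyaw-lag 1.5 | f rad 1.2 fwd 5.1 z 3.5 grip 0.169 t 10.15
```

>>> drive_tool([
  [0, [0, 0.7, 0], -0.3],
  [0, [0, 0.7, 0], -0.3],
  [0, [0, 0.6, 0], -0.3],
  [0, [0, 0, 0], 0],
  [0, [0, 0, 0], 0],
])

```text
clock: 10.78
position: [0.4213, 0.2605, 0.1283]
eef_rot: [0.0, -0.197, 0.98, -0.0]
ft_force: [-0.2, 2.4, 4.9]
grip_width: 0.17
```

```bash
python3 -c "
from h import *
state()
p,d,P,c=cloud('wrist');cv2.imwrite('pics/f.png',cv2.resize(p[0:300,130:430],None,fx=2,fy=2))"
```

```text
swing 0.667 r 110.2 z 128.3 toolyaw-lag 1.7 | f rad 0.7 fwd 2.3 z 4.9 grip 0.170 t 10.78
```

View pics/f.png

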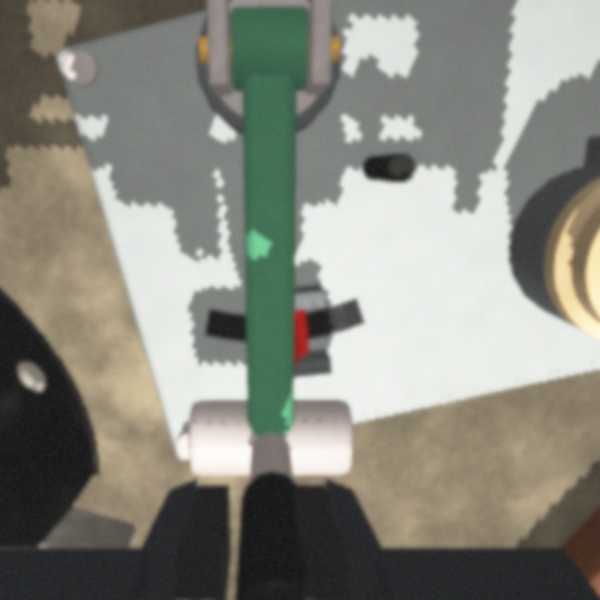

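>>> drive_tool([
  [0, [0, 0.6, -0.3], -0.3],
  [0, [0, 0.5, 0], -0.3],
  [0, [0, 0, 0], 0],
  [0, [0, 0, 0], 0],
  [0, [0, 0, 0], 0],
])

```text
clock: 11.45
position: [0.4209, 0.2613, 0.1284]
eef_rot: [0.0, -0.202, 0.979, -0.0]
ft_force: [0.3, 0.8, 5.7]
grip_width: 0.167
```

```bash
python3 -c "
from h import *
state()"
```

```text
swing 0.659 r 110.1 z 128.4 toolyaw-lag 1.8 | f rad 0.6 fwd 0.6 z 5.7 grip 0.167 t 11.45
```

>>> drive_tool([
  [0, [0, 0, -0.4], 0],
  [0, [0, 0, -0.3], 0],
  [0, [0, 0, 0], 0],
  [0, [0, 0, 0], 0],
  [0, [0, 0, 0], 0],
])

```text
clock: 12.08
position: [0.4206, 0.2616, 0.1287]
eef_rot: [0.0, -0.202, 0.979, -0.0]
ft_force: [2.4, 1.8, 3.1]
grip_width: 0.174
```

```bash
python3 -c "
from h import *
state()"
```

```text
swing 0.655 r 109.9 z 128.7 toolyaw-lag 1.6 | f rad 2.9 fwd 0.8 z 3.1 grip 0.174 t 12.07
```

>>> drive_tool([
  [0, [0, 0.3, -0.4], 0],
  [0, [0, 0, 0], 0],
  [0, [0, 0, 0], 0],
  [0, [0, 0, 0], 0],
])

```text
clock: 12.58
position: [0.4203, 0.2619, 0.1289]
eef_rot: [-0.0, -0.202, 0.979, -0.0]
ft_force: [2.9, 2.0, 0.5]
grip_width: 0.173
```

```bash
python3 -c "
from h import *
state()"
```

```text
swing 0.651 r 109.7 z 128.9 toolyaw-lag 1.4 | f rad 3.4 fwd 0.7 z 0.5 grip 0.173 t 12.57
```

>>> drive_tool([
  [0, [-0.6, 0, 0], 0],
  [0, [0, 0, 0], 0],
  [0.3, [0, 0, 0], 0],
  [0.3, [0, 0, 0], 0],
  [0.45, [0, 0, 0], 0],
])

```text
clock: 13.2
position: [0.4204, 0.262, 0.1288]
eef_rot: [-0.001, -0.202, 0.979, -0.0]
ft_force: [-0.8, 0.2, -0.5]
grip_width: 0.387
```

```bash
python3 -c "
from h import *
state()
p,d,P,c=cloud('wrist');cv2.imwrite('pics/g.png',cv2.resize(p[0:350,130:430],None,fx=1.7,fy=1.7))"
```

```text
swing 0.651 r 109.8 z 128.8 toolyaw-lag 1.4 | f rad -0.7 fwd 0.5 z -0.5 grip 0.387 t 13.20
```

View pics/g.png

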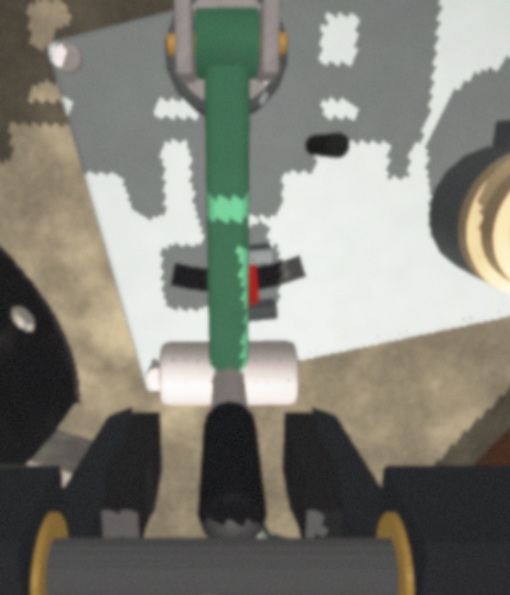

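The fingers are open and clear on both sides of the knob at (230,470). The arm hangs on the red catch at (253,285). Next I retreat straight up.

>>> drive_tool([
  [0.5, [0, 0, 0], 0],
  [0.5, [0, 0, -8], 0],
  [0.5, [0, 0, -15], 0],
  [0.5, [0, 0, -30], 0],
  [0.5, [0, 0, -40], 0],
])

```text
clock: 13.88
position: [0.4204, 0.2619, 0.2233]
eef_rot: [-0.0, -0.202, 0.979, -0.0]
ft_force: [0.2, -0.1, 0.1]
grip_width: 0.499
```

>>> drive_tool([
  [0.5, [0, 0, -30], 0],
  [0.5, [0, 0, 0], 0],
  [0.5, [0, 0, 0], 0],
  [0.5, [0, 0, 0], 0],
])

```text
clock: 14.38
position: [0.42, 0.2617, 0.2506]
eef_rot: [-0.001, -0.202, 0.979, -0.0]
ft_force: [0.0, -0.2, 0.3]
grip_width: 0.498
```

Run:
```python
from h import *
state()
p,d,P,c=cloud("wrist")
for n in["knob","bronze_collar"]:
    for r in env.place_of("wrist",n)[:1]:
        x=np.array(r["xyz"]);print(n,x.round(4),"swing",round(A0-np.arctan2(*(x[:2]-piv)[::-1]),3))
cv2.imwrite("pics/i.png",p)
```

```text
swing 0.652 r 109.4 z 250.6 toolyaw-lag 1.4 | f rad -0.1 fwd -0.2 z 0.3 grip 0.498 t 14.38
knob [0.4249 0.2707 0.1223] swing 0.596
bronze_collar [0.3275 0.3416 0.0375] swing -0.463
```

View pics/i.png

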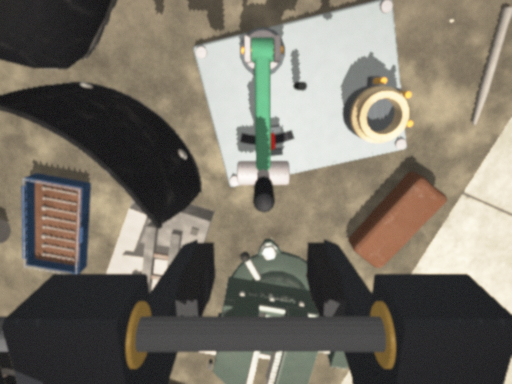

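```bash
python3 -c "
from h import *
print(env.hand_in())"
```

```text
the job is handed in; nothing more can be done
None
```

The tap tester's arm is cocked and hanging on the red catch, the knob is released, and the job is handed in; the hand-in reports no verdict.

- **Drawing back:** I gripped the knob from above and raised it 22 mm, about 0.21 rad of lift. I swung it back to about 0.93 rad, then lowered it fully.
- **Handing over to the catch:** I eased the arm forward in steps of 0.5 to 2.5 mm. The pull on the gripper fell from about 10.7 N to 0.7 N as the catch took the spring. The gripper was at about 0.65 rad of swing then.
- **Letting go:** I relieved the remaining side loads, opened the fingers, and retreated straight up to 0.25 m, with the wrist force near zero.

**Last checks:**
- **Arm:** the final wrist picture shows it on the catch in the same position as just before release.
- **Collar:** the network placed it at (0.328, 0.342), within about 1 mm of the first scene-camera and side-camera readings. The wrist camera's first reading was about 5 mm off, roughly the networks' stated accuracy.
- **Bystanders:** the polish bar looks undisturbed, but I did not re-measure the three bystanders.
- **Disagreement:** the network put the knob at a swing of about 0.60 rad, against about 0.65 rad from the gripper pose at release. That gap is about 6 mm at the knob, close to the networks' 4 mm accuracy, and both values are inside the allowed 0.46 to 0.8 rad.
- **Not measured directly:** I inferred the catch lean and the arm's lift from the forces, the tool height and the pictures.

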